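# Pivot pin in, lamp arm held level over its mount

## Task

Stand the steel pivot pin upright and fully home in the bore of the grey lamp mount and let go of it. Then pick up the counterweighted lamp arm by its balance point (the yellow band), keep it level, and finish still holding it level and still above the mount, ready to be lowered: its eye in line over the pin with about 30 mm of clear air above the pin's top, its brass weight over the black rubber rest. Do not put the arm down or let go of it, and leave the mug, stopwatch, flashlight, dividers and protractor alone.

Things in the scene. Friction and masses are not known exactly. Their poses are not given: they have to be found in the camera images.
- mount: Grey cast lamp mount, fixed: 250 x 60 x 10 mm base plate, a 50 x 50 mm bore block at its +x end, a round black rubber rest (54 mm across) on a pedestal at its -x end; both tops 40 mm above the worktop, a web 26 mm high between. Origin: centre of underside; x runs along the plate from rest to bore, z up. May stand left or right, at various yaws.
- mount_bore (a point): Centre of the floor of the mount's bore, 95 mm from the mount's origin along its +x, 10 mm above the worktop. The bore is round, 18 mm in diameter, vertical, 30 mm deep, with a 2 mm chamfered mouth 40 mm above the worktop. Axes as the mount's.
- mount_rest (a point): Centre of the top of the black rubber rest, 95 mm from the mount's origin along its -x, 40 mm above the worktop.
- pin: Loose plain round steel pivot pin, 16 mm in diameter, 80 mm long, about 120 g, standing upright by itself on the worktop. Origin: centre of its foot (chamfered end); z runs up along the pin. Fully home in the bore its foot is at mount_bore and 50 mm of it stands out of the block.
- pin_top (a point): Centre of the pin's top face, 80 mm above its foot.
- lamp_arm: Loose counterweighted lamp arm lying flat, 241 mm long, 0.5 to 0.8 kg: aluminium bar 14 mm wide (y), 18 mm high, centred 20 mm above the underside; aluminium eye (40 mm ring, 20 mm hole, 36 mm high) at +x, brass weight (upright cylinder 52 mm across, 40 mm high) at -x, axes 190 mm apart. Origin: underside, midway between the two; x from weight to eye along the bar, z up.
- lamp_balance (a point): Balance point (centre of mass along the bar), at the middle of the bar's section, marked by a 12 mm wide yellow band: 40 mm from the arm's origin towards the weight, 29 mm clear of the weight's rim, 20 mm above the underside. Grip here across the 14 mm bar; the middle of the grip must stay within 25 mm of this point.
- lamp_eye (a point): Centre of the eye's hole at the arm's underside, 95 mm from the arm's origin along +x.
- lamp_weight (a point): Centre of the brass weight's underside, 95 mm from the arm's origin along -x.
- mug: Loose green enamel mug, 80 mm across, 85 mm high, at the rear of the worktop; leave alone. Origin: centre of its underside.
- stopwatch: Loose chrome stopwatch, 52 mm across, 13 mm thick, lying face up at the rear; leave alone. Origin: centre of its underside.
- flashlight: Loose small black flashlight, 120 mm long, 36 mm across the head, lying at the rear; leave alone. Origin: middle of its underside.
- dividers: Loose steel dividers, 145 mm long, 8 mm thick, lying at the front, nearer the robot; leave alone. Origin: about its middle, on the underside.
- protractor: Loose clear acrylic half-round protractor, 110 mm wide, 4 mm thick, lying at the front, nearer the robot; leave alone. Origin: about its middle, on the underside.

How it is judged:
By the outcome, as a careful person would: the job done as asked, in the order asked, and still so for the second after the job is handed in, while the arm keeps its last pose, push and grip.
It also fails if it takes over 64 s, if anything falls off the work surface, if the arm or the gripper's body presses on something with over 40 N, if the wrist force passes 120 N, or if a joint passes its speed limit or range.

## Robot

A 6-joint arm with a two-finger parallel gripper is mounted at the origin on the work surface. World frame = base frame: x ahead of the robot, y to its left, z up, the work surface at z = 0. Lengths are in mm, angles in rad, forces in N, time in s.
With the tool pointing down it reaches from about 250 to 725 mm from the base axis. Payload 9.7 kg.
Tool frame: the origin (TCP) lies at the very end of the fingers, on their centre line; the grasp point (between the pads) lies 19 mm behind it; z points along the fingers, x is the direction in which the jaws open and shut, and the axes are right-handed (so a half turn about z gives the same grasp; the last joint's range is limited). The gripper opens to 85 mm and grips with 20 to 120 N. Pads are 22 mm wide; open, the fingers measure 114 mm over their backs; the gripper's body (76 mm by 85 mm) begins 54 mm behind the grasp point. The pads swing forward as they close: fully open they stand 13 mm farther back than shut.
Start: joints at [-1.135, 0.087, 0.176, 1.66, 0, 1.571], TCP at [232.172, -498.591, 231.284] pointing down, gripper open.
Joint ranges: [-3.13, 3.13], [-0.85, 1.81], [-1.15, 1.24], [-2.2, 2.28], [-1.44, 1.52], [-3.14, 3.14]. Speed limits (rad/s): [2.22, 2.22, 2.57, 3.14, 3.14, 3.14].

## Interface

Orientations are given as a unit quaternion [w, x, y, z].
In Python, from plant import status, eyes, arm, models gives the robot as it stands. The module is installed in compiled form; this text tells all that it offers.
- The arm moves only by the shell command python3 -m inch 'ROWS' [FORCE]. ROWS is JSON, a list of rows, each a list of 3 entries, a list of its own where there are three numbers: the closure in counts, from 0 (fully open) to 255 (shut), then the shift along the world's x, y, z in m, then the turn about the world's z in rad. In form: [[fingers, [x, y, z], yaw], ...]. A call has 1 to 12 rows; each row shifts and turns the commanded pose from where the row before left it; what a row does not reach is not made up. A row lasts 1/8 s, in which the tool goes at most 62.5 mm and 10.7 degrees, less where a joint would pass 70% of its speed; a pose out of reach is approached as far as the arm can. A call is refused whole if a number of a shift passes 0.0625 or a number of a turn 0.188, either way. A call with a gripper value outside its range is refused whole. The fingers move at their own pace and stop on an object; FORCE is the grip in N (left out, the last holds). Time passes only in rows, so rows that do not move let the fingers close. It gives the time, the measured TCP pose, the force and the opening at its end, in the units of the state.
- status.get_obs(): the state, without advancing time (a new reading comes with each control period).
- eyes.read_camera(name): name is "scene" or "top" or "wrist"; returns a dict with "img" (480x640x3 uint8, blue, green, red), "fx", "fy", "cx", "cy" (pixels), "origin" and "rotation" of the camera in the world; the wrist camera has in their place "tool_from_camera" (4x4, takes a point from camera to tool coordinates, whose origin is the TCP and whose axes are the tool frame's). Camera axes: x right, y down, z forward; pixel columns grow to the right and rows downward; lengths in mm; the calibration is good to about 2 mm. A picture is of the moment at which its call begins: read the wrist's pose just before it. There is no depth.
- arm.finish_job(): hands the job in, once; it reports no verdict.
Trained networks look in the newest picture that a camera, given by its name, has taken for a name from the list of things; names that differ only in an ending like _2 or _b are one class to them, and where a whole thing is asked for, a point or a joint stands for the part that bears it (a point fixed in the world has none). Each returns a list of dicts, best first, with "conf" (0 to 1); they miss things now and then, are a little off and sometimes report something else, mostly with a low value. They report only what shows in the picture. A call takes as long as a camera call.
- models.masks_of(camera, name): "pixels" (480x640 bool, what is visible of it) and "extent" ([left, top, right, bottom] in pixels, round what is visible of it).
The state is a dict: "time_s": time; "q": joint angles; "dq": joint speeds; "joint_torque": joint torques, N m; "eef_pos": TCP position; "tcp_rot": TCP orientation; "ft_force": force on the tool from outside, world axes, zero at the start; "moment": the same for the moment, N m; "gripper_width": finger opening in mm.
Only numpy, scipy, OpenCV 4.12 (cv2) and the standard library are available. Lean on these libraries where they do the work, as an engineer would, in place of code of your own. Each camera call takes 0.05 s, during which the arm holds its last target. There are 200 camera calls.

## Working session

There is one attempt and no reset: what is moved stays moved. The work goes in short steps, Python scripts to look and compute and a shell command to move; the robot and the scene stay as the last step left them, time stands still between calls to the robot, and variables do not carry over. Pictures are saved under pics/ and viewed, about 8 in all and at most 12, crops included, and the job is handed in when it is done.

```bash
mkdir -p pics; cat > h.py <<'E'
import numpy as np,cv2
from scipy.spatial.transform import Rotation as R
from plant import status,eyes,arm,models
def cam(name):
    o=status.get_obs(); c=eyes.read_camera(name)
    K=np.array([[c['fx'],0,c['cx']],[0,c['fy'],c['cy']],[0,0,1]])
    if name=='wrist':
        T=np.array(c['tool_from_camera']); q=o['tcp_rot']; Rt=R.from_quat([q[1],q[2],q[3],q[0]]).as_matrix()
        Rc=Rt@T[:3,:3]; t=np.array(o['eef_pos'])+Rt@T[:3,3]
    else: Rc=np.array(c['rotation']);t=np.array(c['origin'])
    return c['img'],K,Rc,t
def ray(px,C,z):
    _,K,Rc,t=C
    d=Rc@np.linalg.inv(K)@np.array([px[0],px[1],1.])
    return t+d*(z-t[2])/d[2]
def proj(P,C):
    _,K,Rc,t=C
    p=K@(Rc.T@(np.array(P,float)-t)); return p[:2]/p[2]
E
python3 - <<'E'
from h import *
o=status.get_obs(); print(o)
for n in('top','scene'):
    C=cam(n); img=C[0].copy(); print(n,C[3],C[2].round(3).tolist(),C[1][0])
    for nm in('mount','pin','lamp_arm','dividers','protractor','mug','stopwatch','flashlight'):
        for r in models.masks_of(n,nm)[:2]:
            m=r['pixels']; ys,xs=np.nonzero(m); 
            print(nm,round(r['conf'],2),np.round(r['extent']),xs.mean().round(1),ys.mean().round(1), cv2.minAreaRect(np.c_[xs,ys].astype(np.float32)), ray((xs.mean(),ys.mean()),C,20).round(0))
    cv2.imwrite(f'pics/{n}0.png',img)
E
```

```text
{'time_s': 0.0, 'q': array([-1.13501025e+00,  8.74584570e-02,  1.75147289e-01,  1.65979676e+00,
        1.87389026e-06,  1.57083679e+00]), 'dq': array([ 0.00016019,  0.00149123,  0.00135722,  0.0018609 , -0.00085863,
        0.00076968]), 'joint_torque': array([ 1.61461362e-04, -5.20385957e+01,  4.64805937e+01,  1.62647269e-02,
        7.41337999e-05, -6.46389012e-06]), 'eef_pos': array([ 232.07388907, -498.39339271,  230.59070748]), 'tcp_rot': array([-3.53292663e-04,  8.43233609e-01, -5.37546882e-01, -5.52505932e-04]), 'ft_force': array([-0.88342023, -0.63212178,  0.97248698]), 'moment': array([-0.0300151 ,  0.03758365,  0.03935635]), 'gripper_width': 85.49584680428988}
top [497.09942482  17.58162918 993.14843449] [0.003, 0.714, -0.7, 0.017] [513.97295995   0.         312.59027309]Traceback (most recent call last):
  File "<stdin>", line 8, in <module>
  File "h.py", line 14, in ray
    d=Rc@np.linalg.inv(K)@np.array([px[0],px[1],1.])
      ~~^~~~~~~~~~~~~~~~~
ValueError: matmul: Input operand 1 has a mismatch in its core dimension 0, with gufunc signature (n?,k),(k,m?)->(n?,m?) (size 3 is different from 4)
```

```bash
python3 -c "
import cv2,numpy as np
cv2.imwrite('pics/both0.png',cv2.resize(np.vstack([cv2.imread('pics/top0.png')]),None,fx=1.25,fy=1.25))"
```

```text
[ WARN:0@0.017] global loadsave.cpp:275 findDecoder imread_('pics/top0.png'): can't open/read file: check file path/integrity
Traceback (most recent call last):
cv2.error: OpenCV(4.12.0) :-1: error: (-5:Bad argument) in function 'resize'
> Overload resolution failed:
>  - src data type = object is not supported
>  - Expected Ptr<cv::UMat> for argument 'src'
```

```bash
sed -i "s/else: Rc=np.array(c\['rotation'\])/else: q=c['rotation']; Rc=R.from_quat([q[1],q[2],q[3],q[0]]).as_matrix()/" h.py
python3 - <<'E'
from h import *
for n in('top','scene'):
    C=cam(n); img=C[0].copy(); print(n,C[3],C[2].round(2).tolist())
    for nm in('mount','pin','lamp_arm','dividers','protractor','mug','stopwatch','flashlight'):
        for r in models.masks_of(n,nm)[:2]:
            m=r['pixels']; ys,xs=np.nonzero(m)
            b=cv2.minAreaRect(np.c_[xs,ys].astype(np.float32))
            print(nm,round(r['conf'],2),np.round(r['extent']),xs.mean().round(1),ys.mean().round(1), np.round(cv2.boxPoints(b)).tolist(), ray((xs.mean(),ys.mean()),C,20).round(0))
    cv2.imwrite(f'pics/{n}0.png',cv2.resize(img,None,fx=1.25,fy=1.25))
E
```

```text
top [497.09942482  17.58162918 993.14843449] [[0.02, -1.0, 0.02], [-1.0, -0.02, -0.03], [0.03, -0.02, -1.0]]
mount 0.79 [144. 131. 218. 264.] 180.5 196.3 [[142.0, 253.0], [185.0, 127.0], [218.0, 139.0], [175.0, 265.0]] [588. 241.  20.]
pin 0.61 [309. 264. 317. 277.] 312.3 270.3 [[306.0, 270.0], [312.0, 264.0], [319.0, 271.0], [313.0, 277.0]] [453. -10.  20.]
lamp_arm 0.61 [413. 142. 445. 266.] 430.6 197.1 [[414.0, 140.0], [445.0, 140.0], [445.0, 265.0], [414.0, 265.0]] [ 597. -233.   20.]
dividers 0.87 [390. 313. 411. 375.] 401.7 346.5 [[389.0, 315.0], [401.0, 313.0], [411.0, 377.0], [399.0, 379.0]] [ 312. -183.   20.]
protractor 0.58 [150. 314. 210. 357.] 176.5 335.0 [[144.0, 347.0], [152.0, 314.0], [209.0, 328.0], [200.0, 361.0]] [327. 242.  20.]
mug 0.83 [118.  74. 188. 133.] 159.0 100.9 [[119.0, 86.0], [155.0, 58.0], [197.0, 112.0], [161.0, 140.0]] [767. 286.  20.]
mug 0.38 [389. 319. 412. 378.] 402.1 349.8 [[390.0, 320.0], [401.0, 317.0], [416.0, 376.0], [405.0, 379.0]] [ 306. -184.   20.]
stopwatch 0.96 [296.  96. 323. 133.] 309.9 118.0 [[293.0, 127.0], [302.0, 101.0], [327.0, 
[... 1293 characters left out ...]
 123.0], [311.0, 145.0]] [338. 234.  20.]
mug 0.6 [484. 193. 547. 254.] 511.8 222.6 [[477.0, 244.0], [503.0, 184.0], [547.0, 204.0], [521.0, 263.0]] [756. 297.  20.]
stopwatch 0.75 [389. 314. 437. 342.] 408.9 327.9 [[391.0, 314.0], [431.0, 310.0], [435.0, 339.0], [394.0, 343.0]] [753.  -4.  20.]
stopwatch 0.17 [260. 411. 337. 462.] 294.0 435.4 [[254.0, 430.0], [265.0, 409.0], [337.0, 444.0], [326.0, 466.0]] [ 739. -267.   20.]
flashlight 0.79 [257. 409. 337. 459.] 294.6 435.6 [[254.0, 430.0], [265.0, 409.0], [337.0, 445.0], [326.0, 466.0]] [ 740. -266.   20.]
flashlight 0.66 [186. 303. 299. 410.] 250.3 361.4 [[184.0, 319.0], [209.0, 293.0], [310.0, 392.0], [285.0, 418.0]] [ 602. -232.   20.]
```

View pics/top0.png

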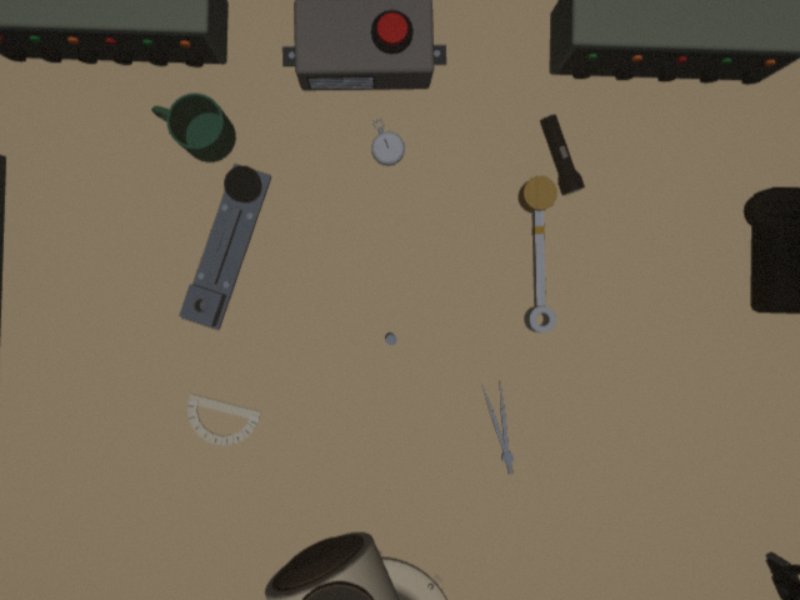

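View pics/scene0.png

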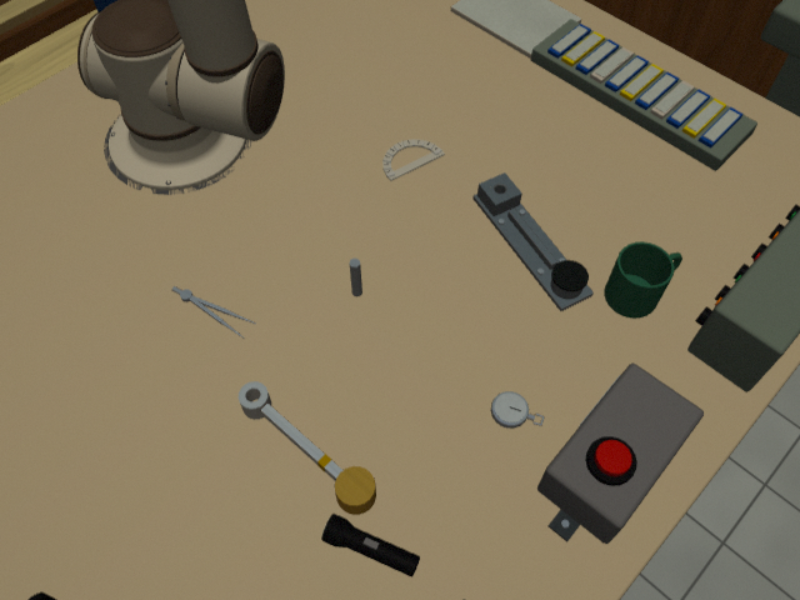

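```bash
python3 - <<'E'
from h import *
C=cam('top'); S=cam('scene')
def p(u,v,z):return ray((u/1.25,v/1.25),C,z)
def s(u,v,z):return ray((u/1.25,v/1.25),S,z)
L=dict(bore=((202,305,40),(500,190,40)),rest=((243,184,40),(569,276,40)),pin=((391,338,80),(355,263,80)),eye=((541,320,36),(255,394,36)),wt=((540,193,40),(355,482,40)),band=((539,230,29),(325,462,29)))
for k,(a,b) in L.items(): print(k,p(*a).round(1),s(*b).round(1))
# refine pin: mask bottom
r=models.masks_of('scene','pin')[0]['pixels'];ys,xs=np.nonzero(r); print('pin foot/axis',[(P,proj(P,S).round(1),proj(P,C).round(1)) for P in([452,-10,0],[452,-10,80])])
E
```

```text
bore [497.1 268.6  40. ] [503.1 269.4  40. ]
rest [677.3 213.2  40. ] [682.4 212.7  40. ]
pin [455.8  -9.4  80. ] [458.2  -8.7  80. ]
eye [ 485.2 -235.1   36. ] [ 491.2 -233.8   36. ]
wt [ 675.5 -229.5   40. ] [ 676.9 -226.2   40. ]
band [ 621.3 -231.7   29. ] [ 627.  -232.3   29. ]
pin foot/axis [([452, -10, 0], array([283.1, 232.8]), array([311.9, 270.5])), ([452, -10, 80], array([281.1, 208.9]), array([313.1, 272.6]))]
```

```bash
python3 -m inch '[[0,[0.022,0.049,-0.002],0.11],[0,[0.022,0.049,-0.002],0.11],[0,[0.022,0.049,-0.002],0.11],[0,[0.022,0.049,-0.002],0.11],[0,[0.022,0.049,-0.002],0.11],[0,[0.022,0.049,-0.002],0.11],[0,[0.022,0.049,-0.002],0.11],[0,[0.022,0.049,-0.002],0.11],[0,[0.022,0.049,-0.002],0.11],[0,[0.022,0.049,-0.002],0.11],[0,[0,0,0],0]]'
python3 - <<'E'
from h import *
o=status.get_obs();print(o['q'].round(2))
C=cam('wrist'); print(C[3].round(1),C[2].round(3).tolist())
T=eyes.read_camera('wrist')['tool_from_camera'];print(np.round(T,3))
for nm in('pin','lamp_arm','mount'):
    for r in models.masks_of('wrist',nm)[:2]: print(nm,r['conf'],r['extent'])
print(proj([457,-9,80],C),proj([457,-9,0],C))
cv2.imwrite('pics/w1.png',C[0])
E
```

```text
time_s: 2.52
eef_pos: [452.8, -5.8, 210.8]
tcp_rot: [-0.0, 1.0, -0.014, -0.0]
ft_force: [-0.7, 0.1, -0.1]
gripper_width: 85.1
[-0.01 -0.15 -0.09  1.63  0.    1.59]
[455.1  74.5 352.7] [[1.0, -0.028, -0.011], [-0.03, -0.95, -0.311], [-0.002, 0.311, -0.95]]
[[ 1.00000e+00 -0.00000e+00 -1.00000e-03 -1.16000e-01]
 [ 1.00000e-03  9.50000e-01  3.11000e-01 -8.03770e+01]
 [ 1.00000e-03 -3.11000e-01  9.50000e-01 -1.41906e+02]
 [ 0.00000e+00  0.00000e+00  0.00000e+00  1.00000e+00]]
pin 0.62 [309.7, 205.2, 333.0, 244.6]
lamp_arm 0.94 [338.2, 372.6, 549.2, 430.7]
[325.33822061 237.56778584] [324.1932526  214.03205903]
```

View pics/w1.png

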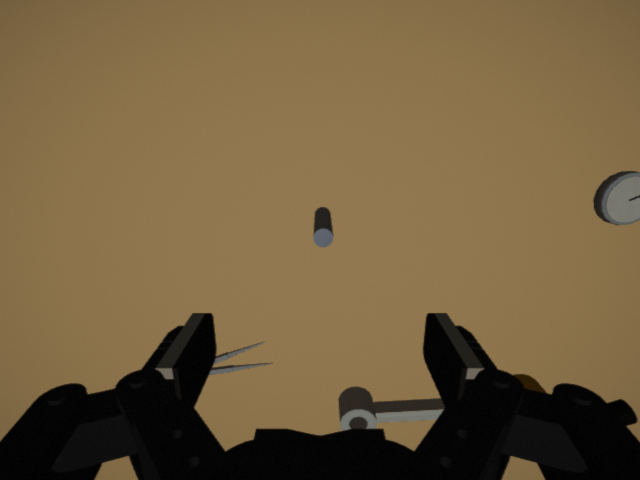

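```bash
python3 -m inch '[[0,[0.0027,-0.0035,-0.05],0],[0,[0,0,-0.05],0],[0,[0,0,-0.04],0],[0,[0,0,-0.028],0],[0,[0,0,0],0],[120,[0,0,0],0],[150,[0,0,0],0],[180,[0,0,0],0],[220,[0,0,0],0],[255,[0,0,0],0],[255,[0,0,0],0],[255,[0,0,0],0]]' 50
```

```text
time_s: 4.28
eef_pos: [455.3, -12.1, 43.9]
tcp_rot: [0.0, 1.0, -0.017, 0.001]
ft_force: [-0.8, 0.1, 5.7]
gripper_width: 14.4
```

```bash
python3 -m inch '[[255,[0,0,0.03],0],[255,[0,0,0.04],0],[255,[0.009,0.055,0],0],[255,[0.009,0.055,0],0],[255,[0.009,0.055,0],0],[255,[0.009,0.055,0],0],[255,[0.009,0.055,0],0],[255,[0,0,0],0],[255,[0,0,0],0]]'
python3 - <<'E'
from h import *
C=cam('wrist');S=cam('scene')
for n in('wrist','scene','top'):
  if n=='top':cam('top')
  for nm in('pin','mount'):
    for r in models.masks_of(n,nm)[:1]: print(n,nm,r['conf'],r['extent'])
print(status.get_obs()['eef_pos'])
cv2.imwrite('pics/w2.png',np.hstack([C[0][:,100:540],cv2.resize(S[0][100:260,360:500],None,fx=2.6,fy=3)[:480]]))
E
```

```text
time_s: 5.4
eef_pos: [499.4, 262.8, 112.6]
tcp_rot: [0.0, 1.0, -0.017, -0.001]
ft_force: [-0.1, -0.1, -1.1]
gripper_width: 14.6
wrist pin 0.87 [299.8, 260.7, 341.9, 382.6]
wrist mount 0.77 [268.7, 180.1, 636.8, 350.3]
scene pin 0.43 [396.7, 114.6, 404.7, 145.7]
scene mount 0.92 [380.6, 139.9, 476.5, 248.2]
top pin 0.64 [156.0, 237.6, 162.5, 248.1]
top mount 0.83 [151.8, 133.9, 218.0, 261.9]
[499.97467388 262.51413348 113.48750075]
```

View pics/w2.png

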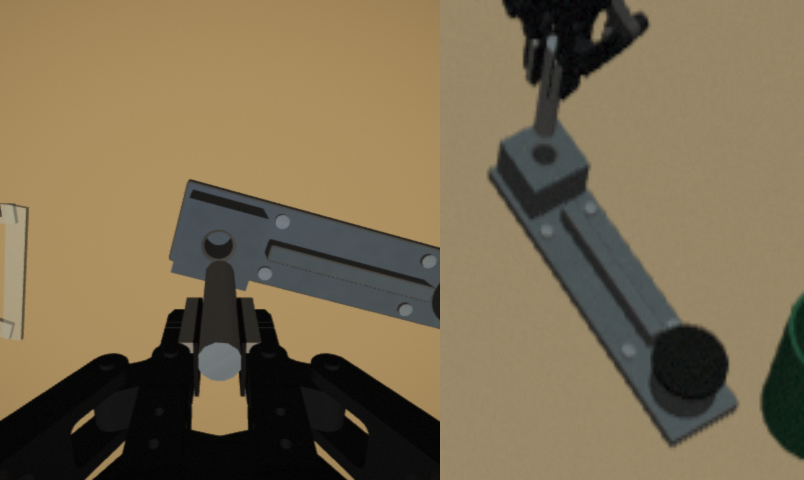

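```bash
python3 - <<'E'
from h import *
P=[];
C=cam('wrist'); g=cv2.cvtColor(C[0],cv2.COLOR_BGR2GRAY)
print('bore',ray((318,245),C,40).round(1),'top',ray((319.5,361),C,149).round(1))
m=models.masks_of('wrist','pin')[0]['pixels']; ys,xs=np.nonzero(m)
for y in range(262,300,8): r=xs[ys==y];print(y,r.min(),r.max(),(r.min()+r.max())/2)
print('bottom',ys.min(), 'eef',status.get_obs()['eef_pos'])
# predicted foot lowest image point for candidates y
for X,Y in((500,263),(500,267),(500,271)):
    print(Y,[proj([X+8*np.cos(a),Y+8*np.sin(a),69],C).round(1).tolist() for a in(0,np.pi/2,np.pi,-np.pi/2)],proj([X,Y,149],C).round(1),proj([X,Y,69],C).round(1))
cv2.imwrite('pics/w3.png',cv2.resize(C[0][220:380,260:380],None,fx=4,fy=3.75,interpolation=cv2.INTER_CUBIC))
S=cam('scene');T=cam('top')
print([proj(p,S).round(1) for p in([500,268,40],[500,263,149],[500,263,69])])
cv2.imwrite('pics/w3.png',np.hstack([cv2.resize(C[0][220:380,270:370],None,fx=3.75,fy=3.75,interpolation=cv2.INTER_CUBIC),cv2.resize(S[0][105:185,370:440],None,fx=6,fy=7.5,interpolation=cv2.INTER_CUBIC)]))
E
```

```text
bore [499.2 272.1  40. ] top [499.9 265.8 149. ]
262 313 327 320.0
270 306 333 319.5
278 306 334 320.0
286 305 335 320.0
294 304 336 320.0
bottom 260 eef [499.91804699 262.72738604 113.38287388]
263 [[334.3, 276.3], [319.4, 263.3], [305.5, 277.2], [320.4, 289.9]] [320.1 367.9] [319.9 276.8]
267 [[334.1, 269.6], [319.1, 256.5], [305.2, 270.6], [320.2, 283.4]] [319.7 358.1] [319.6 270.1]
271 [[333.9, 262.8], [318.9, 249.6], [304.8, 263.8], [319.9, 276.8]] [319.3 348.1] [319.4 263.3]
[array([398.4, 151.6]), array([403.3, 114.6]), array([398.4, 143.3])]
```

View pics/w3.png

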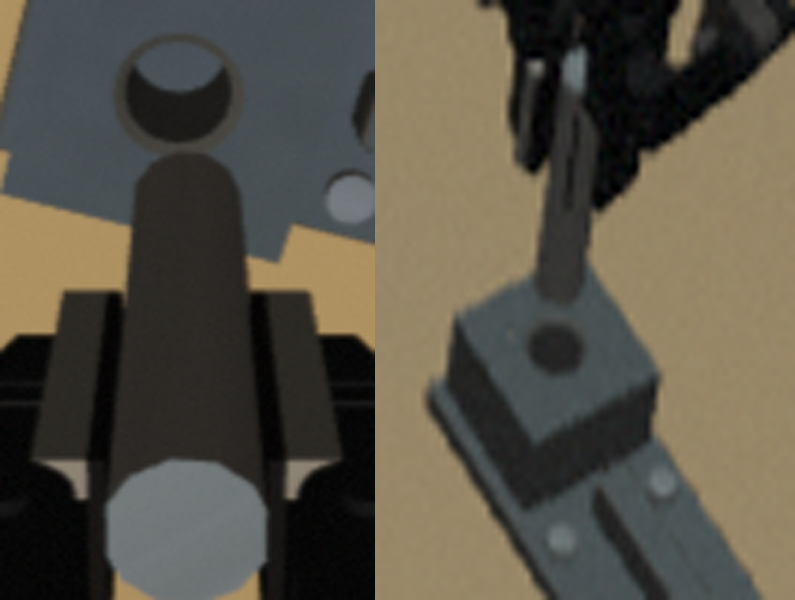

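```bash
python3 - <<'E'
from h import *
S=cam('scene')
b=ray((400,151.4),S,40);print(b)
# foot centre guesses: foot lowest edge & left/right
for X,Y in((500,265.5),(503,265.5)):
  q=np.array([proj([X+7*np.cos(a),Y+7*np.sin(a),69],S) for a in np.linspace(0,6.28,40)]);print(X,Y,q.min(0),q.max(0),q.mean(0))
E
```

```text
[502.07189192 270.64009007  40.        ]
500 265.5 [395.62972736 139.92662087] [402.804885   145.37901711] [399.28579785 142.69064087]
503 265.5 [396.81125947 140.73268551] [403.99384926 146.19532596] [400.47103329 143.50189584]
```

```bash
python3 -m inch '[[255,[-0.0006,0.0062,-0.010],0],[255,[0,0,-0.012],0],[255,[0,0,0],0]]'
python3 - <<'E'
from h import *
C=cam('wrist');S=cam('scene')
cv2.imwrite('pics/w4.png',np.hstack([cv2.resize(C[0][220:380,270:370],None,fx=3.75,fy=3.75,interpolation=cv2.INTER_CUBIC),cv2.resize(S[0][115:175,370:430],None,fx=7,fy=10,interpolation=cv2.INTER_CUBIC)]))
E
```

```text
time_s: 6.48
eef_pos: [498.4, 268.8, 89.5]
tcp_rot: [0.001, 1.0, -0.017, -0.001]
ft_force: [-0.1, -0.2, -1.1]
gripper_width: 14.5
```

View pics/w4.png

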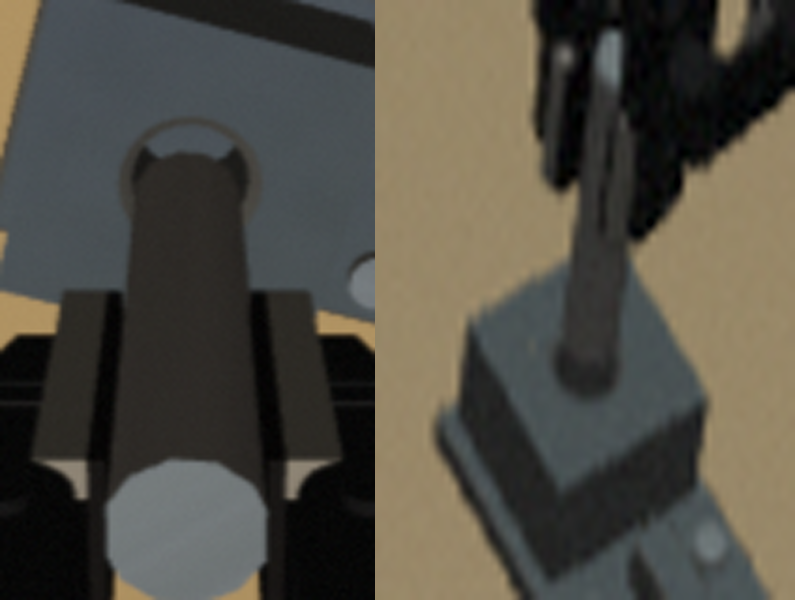

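```bash
python3 -m inch '[[255,[0.0002,-0.0005,-0.004],0],[255,[0,0,-0.004],0],[255,[0,0,-0.003],0],[255,[0,0,0],0]]'
```

```text
time_s: 7.08
eef_pos: [499.3, 268.5, 80.0]
tcp_rot: [0.0, 1.0, -0.018, -0.0]
ft_force: [-0.2, -0.3, -1.2]
gripper_width: 14.9
```

```bash
python3 -m inch '[[255,[0,0,-0.004],0],[255,[0,0,-0.004],0],[255,[0,0,0],0]]'; python3 -m inch '[[255,[0,0,-0.004],0],[255,[0,0,-0.005],0],[255,[0,0,-0.004],0],[255,[0,0,0],0]]'
```

```text
time_s: 7.45
eef_pos: [499.2, 268.5, 71.8]
tcp_rot: [0.0, 1.0, -0.017, -0.0]
ft_force: [-0.1, 0.2, -1.1]
gripper_width: 14.6
time_s: 7.95
eef_pos: [499.2, 268.5, 58.8]
tcp_rot: [0.0, 1.0, -0.017, -0.0]
ft_force: [0.1, 0.6, -1.2]
gripper_width: 14.9
```

```bash
python3 -m inch '[[255,[0,0,-0.003],0],[255,[0,0,-0.0015],0],[255,[0,0,0],0]]'; python3 -m inch '[[255,[0,0,-0.001],0],[255,[0,0,0],0]]'
```

```text
time_s: 8.32
eef_pos: [499.4, 268.6, 54.7]
tcp_rot: [0.0, 1.0, -0.018, -0.0]
ft_force: [0.7, 0.4, -1.4]
gripper_width: 14.7
time_s: 8.57
eef_pos: [499.6, 268.7, 54.0]
tcp_rot: [-0.0, 1.0, -0.017, 0.0]
ft_force: [0.0, 0.2, 0.2]
gripper_width: 14.6
```

```bash
python3 -m inch '[[255,[0,0,-0.001],0],[255,[0,0,-0.0005],0],[255,[0,0,0],0]]'
```

```text
time_s: 8.95
eef_pos: [499.8, 268.9, 53.9]
tcp_rot: [-0.0, 1.0, -0.017, 0.001]
ft_force: [-3.5, -1.0, 10.9]
gripper_width: 14.4
```

```bash
python3 -m inch '[[200,[0,0,0.0015],0],[0,[0,0,0],0],[0,[0,0,0],0],[0,[0,0,0],0],[0,[0,0,0],0],[0,[0,0,0.02],0],[0,[0,0,0.05],0],[0,[0,0,0.06],0],[0,[0,0,0.05],0],[0,[0,0,0],0]]'
python3 - <<'E'
from h import *
C=cam('wrist');S=cam('scene');T=cam('top')
cv2.imwrite('pics/w5.png',np.hstack([cv2.resize(C[0][:,140:500],None,fx=1,fy=1),cv2.resize(S[0][100:250,360:500],None,fx=3,fy=3.2,interpolation=cv2.INTER_CUBIC)]))
np.savez('c5.npz',K=C[1],R=C[2],t=C[3])
print(proj([499.2,271,90],C),proj([499.2,271,90],S))
E
```

```text
time_s: 10.2
eef_pos: [500.7, 269.3, 238.4]
tcp_rot: [-0.002, 1.0, -0.017, 0.003]
ft_force: [0.9, 0.1, 0.2]
gripper_width: 85.2
[316.88213182 226.38215616] [401.9710018  133.63942366]
```

View pics/w5.png

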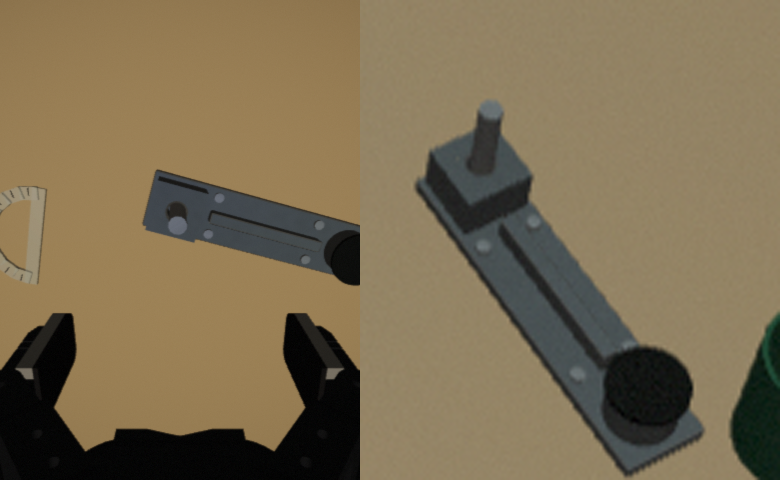

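```bash
python3 -m inch '[[0,[0.011,-0.045,0],0.145],[0,[0.011,-0.045,0],0.145],[0,[0.011,-0.045,0],0.145],[0,[0.011,-0.045,0],0.145],[0,[0.011,-0.045,0],0.145],[0,[0.011,-0.045,0],0.145],[0,[0.011,-0.045,0],0.145],[0,[0.011,-0.045,0],0.145],[0,[0.011,-0.045,0],0.145],[0,[0.011,-0.045,0],0.145],[0,[0.011,-0.050,0],0.145],[0,[0,0,0],0]]'
python3 - <<'E'
from h import *
C=cam('wrist'); print(status.get_obs()['q'].round(2))
for nm in('lamp_arm','flashlight'):
    for r in models.masks_of('wrist',nm)[:1]: print(nm,r['conf'],r['extent'])
cv2.imwrite('pics/w6.png',C[0])
for P in([624,-232,29],[676.5,-228,40],[488,-234.5,36]): print(proj(P,C).round(1))
E
```

```text
time_s: 11.85
eef_pos: [620.0, -234.4, 230.3]
tcp_rot: [-0.002, 0.712, 0.703, -0.001]
ft_force: [0.6, 1.0, -0.1]
gripper_width: 85.6
[-0.36  0.38  0.52  1.72  0.   -0.35]
lamp_arm 0.88 [290.7, 35.3, 350.7, 296.9]
flashlight 0.7 [256.0, 262.8, 323.0, 368.9]
[321. 218.]
[325.8 272.4]
[316.2  61.9]
```

View pics/w6.png

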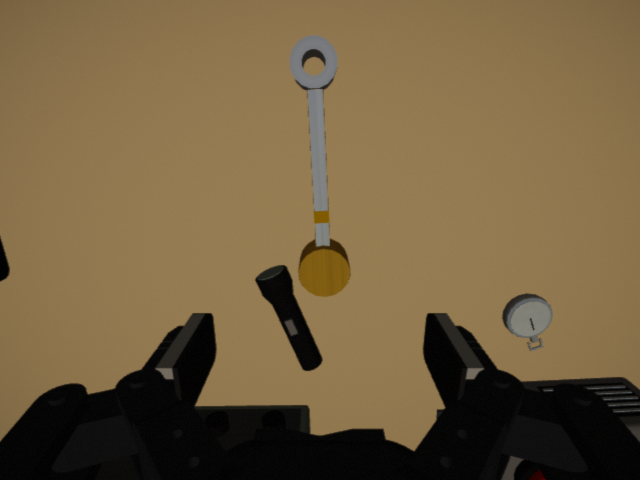

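```bash
python3 - <<'E'
from h import *
C=cam('wrist'); c=C[0]
hsv=cv2.cvtColor(c,cv2.COLOR_BGR2HSV)
sub=c[205:226,305:340].astype(int); 
m=((sub[:,:,2]-sub[:,:,0])>100)
ys,xs=np.nonzero(m); print('band px',xs.mean()+305,ys.mean()+205,m.sum(),xs.min()+305,xs.max()+305,ys.min()+205,ys.max()+205)
b=ray((xs.mean()+305,ys.mean()+205),C,29);print('band',b.round(1))
g=cv2.cvtColor(c,cv2.COLOR_BGR2GRAY)
e=ray((313.7,62.5),C,36); w=ray((324.5,271),C,40);print(e.round(1),w.round(1),np.linalg.norm((e-w)[:2]),np.degrees(np.arctan2(*(e-w)[:2][::-1])))
# bar direction from edges midpoints
pts=[]
for v in range(95,205,6):
    row=g[v,300:340].astype(int); gr=np.nonzero(row>row[:3].mean()+20)[0]
    if len(gr): pts.append(ray(((gr.min()+gr.max())/2+300,v),C,29)[:2])
pts=np.array(pts);p=np.polyfit(pts[:,0],pts[:,1],1);print('bar ang',np.degrees(np.arctan(p[0])),'y at 624',np.polyval(p,624),len(pts), np.std(pts[:,1]-np.polyval(p,pts[:,0])))
E
```

```text
band px 317.2641509433962 215.55974842767296 159 310 324 210 221
band [ 622.7 -232.1   29. ]
[ 488.7 -233.2   36. ] [ 676.5 -225.6   40. ] 187.91634087870952 -177.69416769759312Traceback (most recent call last):
  File "<stdin>", line 15, in <module>
IndexError: too many indices for array: array is 1-dimensional, but 2 were indexed
```

```bash
python3 - <<'E'
from h import *
C=cam('wrist'); c=C[0]; o=status.get_obs(); print(o['eef_pos'],o['tcp_rot'],np.abs(o['dq']).max())
cv2.imwrite('w7.png',c)
s=cv2.cvtColor(c,cv2.COLOR_BGR2HSV)[:,:,1]
pts=[];px=[]
for v in range(95,205,6):
    gr=np.nonzero(s[v,300:340]<60)[0]
    if len(gr): px.append(((gr.min()+gr.max())/2+300,v,len(gr)));pts.append(ray(px[-1][:2],C,29)[:2])
print(px[::4])
pts=np.array(pts);p=np.polyfit(pts[:,0],pts[:,1],1);print('bar ang',np.degrees(np.arctan(p[0])),'y at 624',np.polyval(p,624),len(pts))
sub=c[200:230,300:345].astype(int); m=((sub[:,:,2]-sub[:,:,0])>90)
n,l,st,ce=cv2.connectedComponentsWithStats(m.astype(np.uint8)); print(st,ce+[300,200])
i=1+np.argmax(st[1:,4]); print('band',ray(ce[i]+[300,200],C,29))
# eye hole: warm pixels inside ring; ring: low sat
m=(s[30:92,280:350]<60).astype(np.uint8); cn,_=cv2.findContours(m,cv2.RETR_EXTERNAL,cv2.CHAIN_APPROX_NONE); k=max(cn,key=cv2.contourArea); print(cv2.boundingRect(k))
(ex,ey),r=cv2.minEnclosingCircle(k);print('eye',ex+280,ey+30,r)
E
```

```text
[ 620.31116683 -230.2621501   233.55899728] [-2.89949712e-04  7.10775914e-01  7.03418445e-01 -7.95752155e-05] 0.008071156228850393
[(np.float64(310.5), 95, 16), (np.float64(312.0), 119, 15), (np.float64(313.5), 143, 14), (np.float64(314.5), 167, 14), (np.float64(315.5), 191, 14)]
bar ang 2.2823661021529036 y at 624 -231.7822554183784 19
[[   0    0   45   30 1182]
 [  10   10   16   12  168]] [[322.71319797 214.41539763]
 [316.98214286 215.0952381 ]]
band [ 622.671093   -231.97409527   29.        ]
(5, 5, 48, 57)
eye 310.5 63.0 28.987165451049805
```

```bash
python3 -m inch '[[0,[0.0024,-0.0018,-0.05],0.05],[0,[0,0,-0.06],0],[0,[0,0,-0.05],0],[0,[0,0,-0.04],0],[0,[0,0,-0.015],0],[0,[0,0,0],0],[0,[0,0,0],0]]'; python3 -c "
from h import *
for i in range(3): cam('wrist');o=status.get_obs();print(o['eef_pos'],o['tcp_rot'],o['ft_force'])"
```

```text
time_s: 12.98
eef_pos: [624.0, -233.3, 21.2]
tcp_rot: [0.001, 0.693, 0.721, 0.001]
ft_force: [0.5, 0.5, 0.4]
gripper_width: 85.5
[ 624.07894911 -233.44112062   21.14832196] [1.49312013e-03 6.93061259e-01 7.20876841e-01 6.64834532e-04] [0.59696583 0.26200334 0.07074727]
[ 623.92066049 -233.51535372   20.91467424] [1.38245447e-03 6.93105223e-01 7.20834871e-01 5.72944590e-04] [-0.0147646   0.34302372  0.92597913]
[ 623.75075838 -233.47890804   20.5396127 ] [1.14451235e-03 6.93114191e-01 7.20826719e-01 4.99709818e-04] [-0.35811846  0.00217297  0.58608383]
```

```bash
python3 -m inch '[[0,[-0.001,0.0015,-0.010],0],[0,[0,0,-0.006],0],[100,[0,0,0],0],[150,[0,0,0],0],[200,[0,0,0],0],[255,[0,0,0],0],[255,[0,0,0],0],[255,[0,0,0],0]]' 100
```

```text
time_s: 14.12
eef_pos: [622.1, -231.8, 3.3]
tcp_rot: [0.0, 0.693, 0.721, 0.0]
ft_force: [-0.1, -1.3, 5.0]
gripper_width: 12.4
```

```bash
python3 -m inch '[[255,[0,0,0.004],0],[255,[0,0,0.008],0],[255,[0,0,0.018],0],[255,[0,0,0.03],0],[255,[0,0,0.035],0],[255,[0,0,0.025],0],[255,[0,0,0.010],0],[255,[0,0,0],0],[255,[0,0,0],0]]'
python3 - <<'E'
from h import *
C=cam('wrist');S=cam('scene');o=status.get_obs();print(o['eef_pos'],o['ft_force'],o['moment'])
cv2.imwrite('pics/w8.png',np.hstack([cv2.resize(C[0][:,180:460],None,fx=1,fy=1),cv2.resize(S[0][220:420,150:350],None,fx=2.4,fy=2.4,interpolation=cv2.INTER_CUBIC)]))
E
```

```text
time_s: 15.25
eef_pos: [621.4, -231.5, 131.4]
tcp_rot: [-0.001, 0.693, 0.721, -0.0]
ft_force: [-0.4, -0.5, -7.5]
gripper_width: 12.2
[ 621.36913913 -231.49928176  131.36165258] [-0.51995276 -0.43808075 -7.47084566] [-0.02418567 -0.03326839  0.00476892]
```

View pics/w8.png

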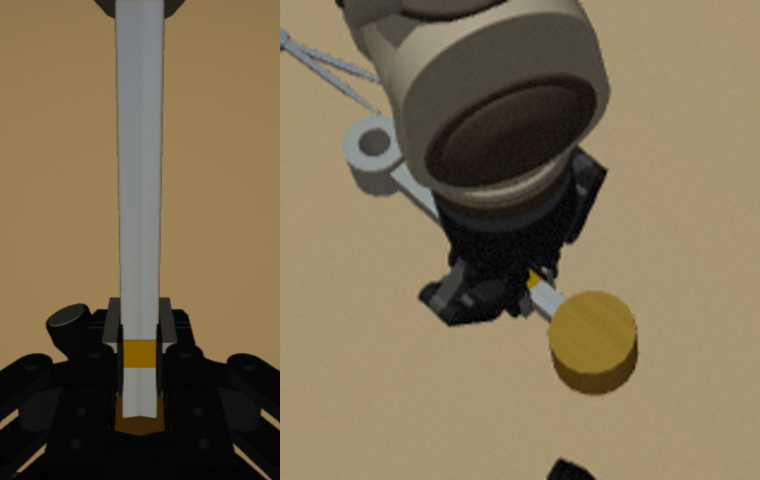

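```bash
python3 - <<'E'
from h import *
d=np.load('c5.npz'); C5=(None,d['K'],d['R'],d['t'])
a=ray((157+140,170),C5,10);b=ray((359+140,226),C5,10);print('edge ang',np.degrees(np.arctan2(*(a-b)[:2][::-1])))
a=ray((147+140,229),C5,10);b=ray((330+140,275),C5,10);print('edge2',np.degrees(np.arctan2(*(a-b)[:2][::-1])))
C=cam('wrist');o=status.get_obs();c=C[0]
sub=c[330:375,300:340].astype(int);m=((sub[:,:,2]-sub[:,:,0])>90).astype(np.uint8)
n,l,st,ce=cv2.connectedComponentsWithStats(m);i=1+np.argmax(st[1:,4]);px=ce[i]+[300,330];print(px,st[i])
zt=131.4-3.3+29
b=ray(px,C,zt);print('band',b,'tcp',o['eef_pos'])
s=cv2.cvtColor(c,cv2.COLOR_BGR2HSV)[:,:,1];s=c
pts=[]
for v in range(30,290,10):
    r=c[v,280:360].astype(int); gr=np.nonzero((r[:,2]-r[:,0])<25)[0]
    L,Rr=ray((gr.min()-.5+280,v),C,zt),ray((gr.max()+.5+280,v),C,zt); pts.append([*((L+Rr)/2)[:2],np.linalg.norm(L-Rr)])
p=np.array(pts);f=np.polyfit(p[:,0],p[:,1],1);print('bar',180+np.degrees(np.arctan(f[0])),'width',p[::6].round(1))
u=np.array([np.cos(np.radians(182.3)),np.sin(np.radians(182.3))]);print('eye pred',b[:2]+135*u)
E
```

```text
edge ang 162.57690402873172
edge2 163.18269952730634
[319.5 353.5] [  4  10  32  28 892]
band [ 622.02225409 -231.00254621  157.1       ] tcp [ 621.42243621 -231.52902613  131.56814592]
bar 182.26359764616794 width [[ 515.6 -235.3   13.3]
 [ 531.3 -234.5   13. ]
 [ 548.5 -233.9   13. ]
 [ 567.5 -233.1   13.1]
 [ 588.5 -232.3   13.1]]
eye pred [ 487.13101075 -236.4203382 ]
```

```bash
python3 -m inch '[[255,[0.0005,0.020,0],-0.028],[255,[0.0005,0.038,0],-0.028],[255,[0.0005,0.042,0],-0.028],[255,[0.0005,0.042,0],-0.028],[255,[0.0005,0.042,0],-0.028],[255,[0.0005,0.042,0],-0.028],[255,[0.0005,0.042,0],-0.028],[255,[0.0005,0.042,0],-0.028],[255,[0.0005,0.042,0],-0.028],[255,[0.0005,0.042,0],-0.028],[255,[0.0005,0.038,0],-0.028],[255,[0.0005,0.020,0],-0.028]]'; python3 -m inch '[[255,[0,0.008,0],0],[255,[0,0,-0.004],0],[255,[0,0,-0.004],0],[255,[0,0,0],0],[255,[0,0,0],0]]'
cat > chk.py <<'E'
from h import *
import sys
o=[];Cs=[]
C=cam('wrist');o=status.get_obs();c=C[0];print('tcp',o['eef_pos'].round(1),o['tcp_rot'].round(4),o['ft_force'].round(1))
sub=c[330:375,300:340].astype(int);m=((sub[:,:,2]-sub[:,:,0])>90).astype(np.uint8)
n,l,st,ce=cv2.connectedComponentsWithStats(m);i=1+np.argmax(st[1:,4]);px=ce[i]+[300,330]
zt=o['eef_pos'][2]-3.3+29;b=ray(px,C,zt);print('band',px,st[i],b.round(1))
q=o['tcp_rot'];jaw=np.degrees(2*np.arctan2(q[2],q[1]));A=jaw+90;u=np.array([np.cos(np.radians(A)),np.sin(np.radians(A))])
print('arm ang',A,'eye',b[:2]+135*u,'wt',b[:2]-55*u)
S=cam('scene');T=cam('top')
np.save('sc.npy',S[0])
v=np.hstack([c[:,180:460],cv2.resize(S[0][100:260,360:520],None,fx=3,fy=3,interpolation=cv2.INTER_CUBIC)])
cv2.imwrite(sys.argv[1],v)
e=b[:2]+135*u; w=b[:2]-55*u; z=zt-29
print('scene pred eye top',proj([*e,z+36],S),'wt top',proj([*w,z+40],S),'top pred',proj([*e,z+36],T),proj([*w,z+40],T),'wrist pin pred',proj([499.4,271.2,90],C))
E
python3 chk.py pics/w9.png
```

```text
time_s: 16.9
eef_pos: [627.3, 222.3, 132.0]
tcp_rot: [-0.0, 0.804, 0.595, -0.0]
ft_force: [0.3, 0.2, -7.0]
gripper_width: 12.1
time_s: 17.52
eef_pos: [628.0, 227.7, 124.9]
tcp_rot: [0.0, 0.804, 0.595, 0.0]
ft_force: [-0.0, 0.1, -7.1]
gripper_width: 12.0
tcp [628.  227.9 125. ] [0.000e+00 8.041e-01 5.946e-01 1.000e-04] [ 1.2 -0.2 -7.1]
band [319.37374861 353.45272525] [  3  10  33  28 899] [628.5 228.  150.7]
arm ang 162.96256113434242 eye [499.39920727 267.50537421] wt [681.06077359 211.83603505]
scene pred eye top [405.21357184 109.80451511] wt top [468.15487431 180.49086472] top pred [142.95600994 242.18254115] [180.0908272  130.31028036] wrist pin pred [327.62001609 -14.57684015]
```

View pics/w9.png

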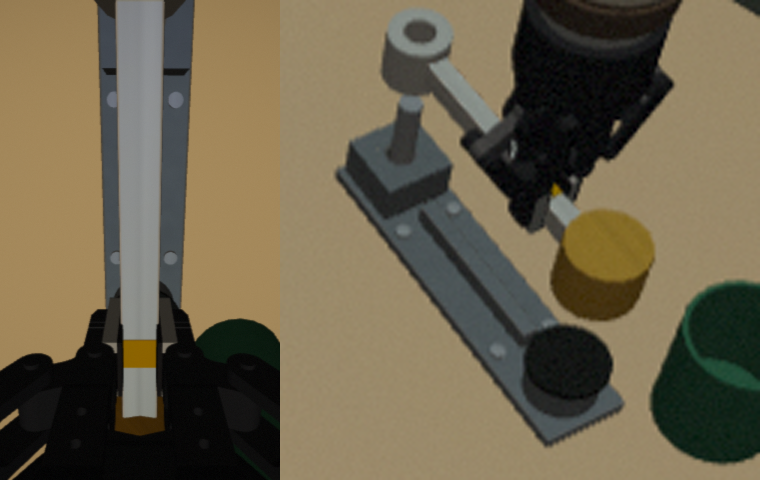

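```bash
python3 - <<'E'
from h import *
S=cam('scene');C=cam('wrist');T=cam('top')
print('scene eye',ray((406.3,110.7),S,157.6).round(1),'pin',ray((403,134),S,90).round(1),'wt',ray((360+(609-280)/3,100+245/3),S,161.6).round(1),'rest',ray((360+(567-280)/3,100+362/3),S,40).round(1))
a=ray((180+145.5,100),C,10);b=ray((180+143.5,290),C,10);d=a-b
print('plate axis ang',np.degrees(np.arctan2(d[1],d[0])),a,b,'dist of pin est from axis',np.cross(d[:2]/np.linalg.norm(d[:2]),np.array([499.4,271.2])-b[:2]))
z=T[0][90:300,110:260];
cv2.imwrite('pics/t9.png',cv2.resize(z,None,fx=3.6,fy=2.8,interpolation=cv2.INTER_CUBIC))
E
```

```text
scene eye [502.2 267.2 157.6] pin [501.2 271.7  90. ] wt [684.3 211.7 161.6] rest [682.8 213.5  40. ]
plate axis ang 162.6137758116111 [537.07905281 260.72601525  10.        ] [668.05653501 219.7147418   10.        ] dist of pin est from axis 1.2634772989440037<stdin>:5: DeprecationWarning: Arrays of 2-dimensional vectors are deprecated. Use arrays of 3-dimensional vectors instead. (deprecated in NumPy 2.0)
```

View pics/t9.png

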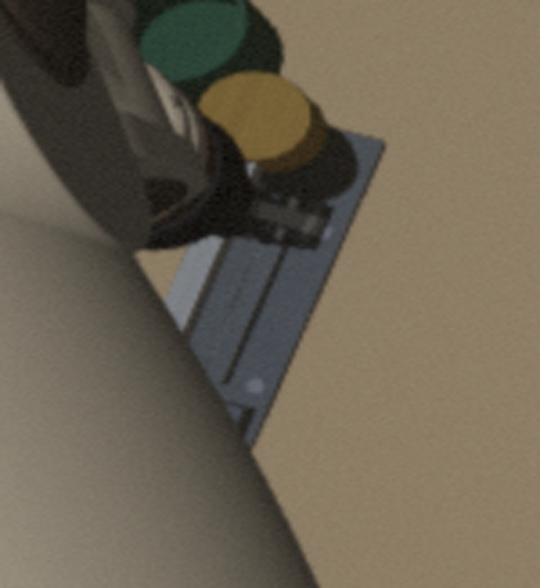

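```bash
python3 -m inch '[[255,[-0.0008,0.003,-0.0015],-0.007],[255,[0,0,0],0],[255,[0,0,0],0],[255,[0,0,0],0],[255,[0,0,0],0]]'; python3 chk.py pics/w10.png
```

```text
time_s: 18.45
eef_pos: [627.1, 231.3, 123.3]
tcp_rot: [0.0, 0.806, 0.592, 0.0]
ft_force: [-0.3, -0.5, -7.4]
gripper_width: 11.9
tcp [627.1 231.3 123.3] [0.     0.806  0.5919 0.    ] [-0.3 -0.9 -7.9]
band [319.44692737 353.48826816] [  3  10  33  28 895] [627.7 231.5 149. ]
arm ang 162.58875270920763 eye [498.84899407 271.8824878 ] wt [680.14349954 215.02914766]
scene pred eye top [406.38326917 109.04301285] wt top [468.63220561 179.71628643] top pred [140.52725528 242.4756362 ] [178.32740114 131.05831164] wrist pin pred [318.08767534 -10.5698479 ]
```

View pics/w10.png

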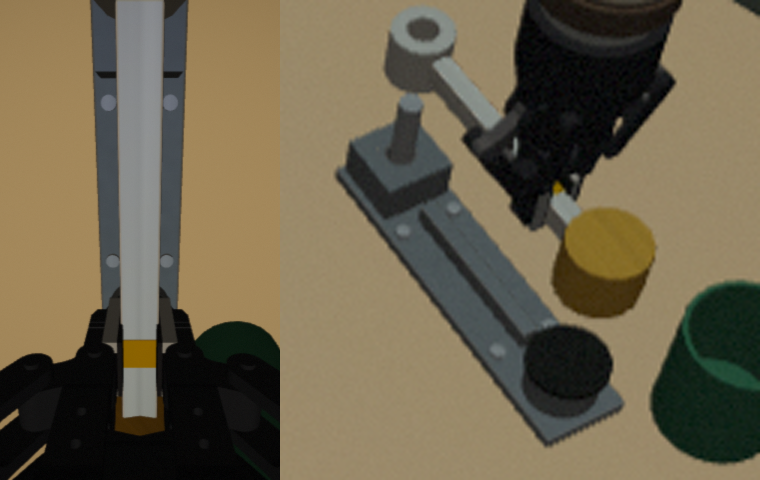

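```bash
python3 -c "
from plant import arm,status
print(arm.finish_job()); o=status.get_obs(); print(o['time_s'],o['eef_pos'],o['ft_force'],o['gripper_width'])"
```

```text
the job is handed in; nothing more can be done
None
the job is handed in; nothing more can be done
```

The pin is standing upright and fully home in the bore, released. The lamp arm is held level at its yellow band above the mount, ready to be lowered. I handed the job in at about 18.5 s, well inside the 64 s limit.

**Pin:** it touched the bottom of the bore at about the expected height, then took an 11 N push. After release, the pictures showed it upright in the bore.

**Eye over the pin:** the wrist camera put the eye at (498.8, 271.9) and the pin at (499.4, 271.2), so they line up within about 1 mm. The eye's underside is at about 120 mm and the pin's top at 90 mm, giving about 30 mm of clear air.

**Weight and direction:** the arm points at 162.6°, against 162.2–163.2° measured for the mount. In the last wrist picture the bar runs along the middle of the mount plate. By the scene camera's estimate of the rest, the weight is about 3 mm from its centre.

**Hold:** the load on the wrist was steady at 7–8 N. The bar was level when lifted, judged from its constant apparent width in the picture. I did not repeat that measurement at the final position.

**Disagreements:** the scene camera read about 2 mm further along +x than the wrist camera, which is within calibration. It did so for the pin and the eye alike, so their alignment is not affected. The top camera could not see the eye because the robot arm was in the way.

I did not touch the mug, stopwatch, flashlight, dividers or protractor.

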